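# Tap a taper-shank specimen arbor home in the rotary table

## Task

Take the flat-topped arbor out of the wooden rack, set its taper shank upright in the bore of the rotary table and let go of it; then drive it home with separate, measured taps of the brass bar's lower end on its flat top, until it is locked and a last firm tap no longer drives it deeper. Never hit or press hard with the bar, since that damages the table. Stand the bar back upright on the bench and leave the other things alone.

Things in the scene. Friction and masses are not known exactly. Their poses are not given: they have to be found in the camera images.
- arbor_head (a point): Centre of the head (half-way up) of the arbor to be set: bare steel, 0.38 kg, a plain cylindrical head 30 mm in diameter and 45 mm high with a flat top, over a taper shank. It stands upright in one of the rack's two holes (which one varies), its shank hidden. z up along its axis; the head's underside is 22.5 mm below this point, the shank's tip 100.5 mm below.
- arbor: The same arbor, origin at its shoulder (as the next point), z up along its axis. The shank is 78 mm long and narrows from 20.6 mm to 13.3 mm in diameter (1 in 10).
- arbor_shoulder (a point): Centre of the underside of the same arbor's head (the shoulder, where the shank begins), z up along the axis. Its height above the bore's mouth is how far the arbor stands proud.
- bore_mouth (a point): Centre of the mouth of the taper bore, level with the flat top face of the rotary table, 80 mm above the bench; z up along the bore. 1 in 10 like the shank, about 20 mm wide at the mouth and deep enough for the whole shank. The bore is worn: an arbor set in by its own weight stands anywhere from 3 to 23 mm proud of the face, and when home 2 to 11 mm proud, at a height not known beforehand.
- rotary_table: Grey cast rotary table, fixed: base 132 mm and steel face 110 mm in diameter, 80 mm high, a handwheel on its -y side (to 150 mm from the axis, 60 mm high). Origin under its centre, z up along the bore. An arbor in its bore yields to 11 to 16 N of push (less does nothing), stays where it is driven, and after 1 to 12 mm in all stops dead: it is home and locked.
- rack: Fixed beech rack, 80 x 170 mm on the bench and 86 mm high, with two 25 mm holes 80 mm apart along its y axis, each 40 mm from its middle. Origin at the centre of its underside. The arbor and the pointed centre hang in the holes by their shoulders.
- bar_middle (a point): Middle (half-way up) of the brass tapping bar, a plain cylinder 25 mm in diameter and 120 mm long, 0.4 to 0.6 kg, standing upright on the bench. z up along the bar.
- bar: The same bar; origin at the centre of its lower end, which is the end to tap with, z up along the bar. Good taps load the arbor with up to 25 to 35 N, the last one at least 25 N; over 40 N does damage. The stop is rigid, so tap slowly (about 20 mm/s or less on touching): at 50 mm/s the blow passes 80 N.
- centre_body (a point): Bystander: the pointed centre in the rack's other hole, with the same shank but a 25 mm body 22 mm high that ends in a cone, 40 mm in all above the rack. This point is half-way up the body. Leave it.
- dish: Bystander: round glass dish 150 mm in diameter and 65 mm high with a dry urchin in it. Origin at the centre of its underside.
- pot: Bystander: small clear sample pot with a white lid, 64 mm in diameter and 52 mm high. Origin at the centre of its underside.
Not all that is in view belongs to the job. What is shaped like the arbor but blue is not meant. Of the things shaped like the bar, the brass one is meant.

How it is judged:
By the outcome, as a careful person would: the job done as asked, in the order asked, and still so for the second after the job is handed in, with the robot touching nothing.
It also fails if it takes over 72 s, if anything falls off the work surface, if the arm or the gripper's body presses on something with over 40 N, if the wrist force passes 120 N, or if a joint passes its speed limit or range.

## Robot

A 7-joint arm with a two-finger parallel gripper is mounted at the origin on the work surface. World frame = base frame: x ahead of the robot, y to its left, z up, the work surface at z = 0. Lengths are in m, angles in rad, forces in N, time in s.
With the tool pointing down it reaches from about 0.425 to 0.825 m from the base axis. Payload 3.6 kg.
Tool frame: the origin (TCP) lies where the fingers leave the gripper's body, on its centre line; the fingertips stand 73 mm ahead of it and the grasp point (between the pads) lies 54 mm ahead of it; x points along the fingers, y is the direction in which the jaws open and shut, and the axes are right-handed (so a half turn about x gives the same grasp; the last joint's range is limited). The gripper opens to 85 mm and grips with 20 to 120 N. Pads are 22 mm wide; open, the fingers measure 114 mm over their backs; the gripper's body (76 mm by 85 mm) begins 54 mm behind the grasp point. The pads swing forward as they close: fully open they stand 13 mm farther back than shut.
Start: joints at [1.202, 0.615, -0.013, 1.423, 0.008, 1.103, -0.04], TCP at [0.218, -0.612, 0.304] pointing down, gripper open.
Joint ranges: [-3.12, 3.12], [-0.3, 2.06], [-1.34, 1.32], [0.26, 2.42], [-1.36, 4.5], [0.01, 1.98], [-2.84, 2.84]. Speed limits (rad/s): [2.79, 2.79, 3.14, 3.14, 3.14, 3.14, 3.14].

## Interface

Orientations are given as a unit quaternion [x, y, z, w].
In Python, from station import arm, snapshot, camera_info, ticket gives the robot as it stands. Calls block until the motion is done:
- arm.movep(position, orientation): joint-space move of the TCP to a pose.
- arm.line_to(position, velocity=0.15, ori=None): straight line of the TCP; ori=None keeps the orientation; velocity is the mean speed in m/s.
- arm.move_j(angles): joint-space move.
- arm.move_gripper(opening, effort=None): opening from 0.0 (shut) to 1.0 (fully open); effort is the grip in N (None keeps the last); returns when the fingers have stopped.
- arm.pause(seconds).
- arm.ik(position, orientation): joint angles nearest the present ones, or None.
- snapshot(name): name is "scene" or "top"; returns the picture (420x560x3 uint8, blue, green, red); there is no depth.
- camera_info(name): a dict with "fx", "fy", "cx", "cy" (pixels), "dist_coeffs" ([k1, k2, p1, p2, k3] as OpenCV has them; the pictures are not rectified), "R" (3x3) and "t" (3): a world point X has camera coordinates R X + t. Camera axes: x right, y down, z forward; pixel columns grow to the right and rows downward; lengths in m; the calibration is good to about 2 mm. A picture is of the moment at which its call begins. camera_info takes no time and is no camera call.
A pose or a line that the arm cannot do raises arm.MotionError and nothing moves.
- ticket.finish_job(): hands the job in, once; it reports no verdict.
Readings, each from a call of its own:
- arm.read_time(): time.
- arm.read_joint_positions(): joint angles.
- arm.read_dq(): joint speeds.
- arm.read_effort(): joint torques, N m.
- arm.read_tool_pos(): TCP position.
- arm.read_eef_rot(): TCP orientation.
- arm.read_ft_force(): force on the tool from outside, world axes, zero at the start.
- arm.read_wrist_torque(): the same for the moment, N m.
- arm.read_opening(): opening from 0.0 (shut) to 1.0 (fully open).
Only numpy, scipy, OpenCV 4.12 (cv2) and the standard library are available. Lean on these libraries where they do the work, as an engineer would, in place of code of your own. Each camera call takes 0.05 s, during which the arm holds its last target.

## Working session

There is one attempt and no reset: what is moved stays moved. The work goes in short steps, each a Python script; the robot and the scene stay as the last script left them, time stands still between calls to the robot, and variables do not carry over. Pictures are saved under pics/ and viewed, and the job is handed in when it is done.

```bash
ls; mkdir -p pics; python3 - <<'E'
from station import arm, snapshot, camera_info
import cv2
for n in("scene","top"):
    cv2.imwrite(f"pics/{n}0.png",snapshot(n)); c=camera_info(n); print(n,c)
print(arm.read_time(),arm.read_tool_pos(),arm.read_eef_rot(),arm.read_ft_force(),arm.read_opening())
E
```

```text
pics
scene {'fx': 390.59408171582817, 'fy': 390.59408171582817, 'cx': 279.30606450322495, 'cy': 211.58413705431292, 'dist_coeffs': array([0.01723005, 0.        , 0.        , 0.        , 0.        ]), 'R': array([[-0.83262406,  0.55368331, -0.01311351],
       [ 0.35120114,  0.50952887, -0.78551772],
       [-0.42824634, -0.65864644, -0.61870021]]), 't': array([ 0.50129518, -0.17222348,  1.02837216])}
top {'fx': 517.8006209634711, 'fy': 517.8006209634711, 'cx': 277.66432741848627, 'cy': 212.03760394444566, 'dist_coeffs': array([0.00712098, 0.        , 0.        , 0.        , 0.        ]), 'R': array([[ 0.00889512, -0.99995467, -0.00339629],
       [-0.97857571, -0.00800619, -0.20573158],
       [ 0.20569507,  0.00515353, -0.97860257]]), 't': array([0.05262675, 0.64083403, 1.03731381])}
0.1 [ 0.21771696 -0.6119021   0.30282751] [-0.69665044 -0.1211016   0.69695132 -0.11946307] [0.80127753 0.28302308 0.4976589 ] 0.9981313294408811
```

View pics/scene0.png

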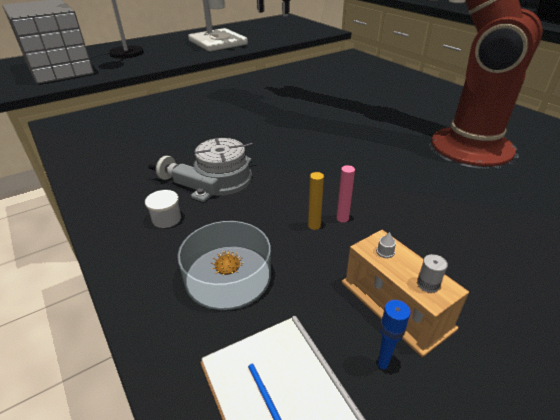

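View pics/top0.png

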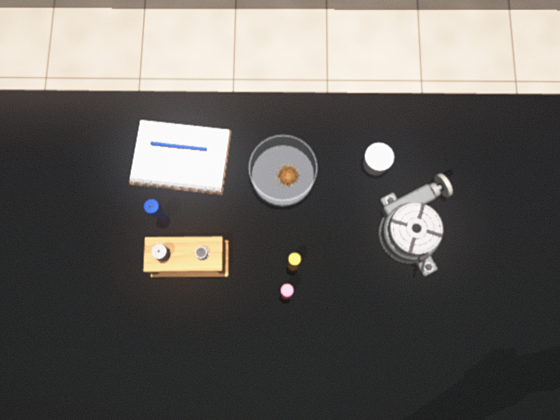

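The scene view shows the grey flat-topped cylinder in the rack at (432,272), and the pointed centre at (387,244). The blue decoy is at (395,320), the brass bar at (316,200), the pink bar at (346,195) and the table bore at about (220,150). In the top view the arbor is at (160,251), the centre at (201,253), the brass bar at (294,259), the pink bar at (287,290) and the bore at (416,229).

Candidates for the arbor: grey at top (160,251), pointed centre at (201,253), blue at (151,206). I choose the grey flat-topped one. For the bar: yellow brass at (294,259) or pink at (287,290). I choose brass. I'll check these in close crops.

```bash
python3 - <<'E'
import cv2,numpy as np
s=cv2.imread("pics/scene0.png");t=cv2.imread("pics/top0.png")
def c(i,x,y,w,h,k): return cv2.resize(i[y:y+h,x:x+w],(400,300),interpolation=cv2.INTER_CUBIC)
a=np.hstack([c(s,360,215,120,90,0),c(t,130,220,100,75,0)])
b=np.hstack([c(t,376,187,80,60,0),c(t,260,240,80,60,0)])
cv2.imwrite("pics/crop0.png",np.vstack([a,b]))
E
```

```text
(no output)
```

View pics/crop0.png

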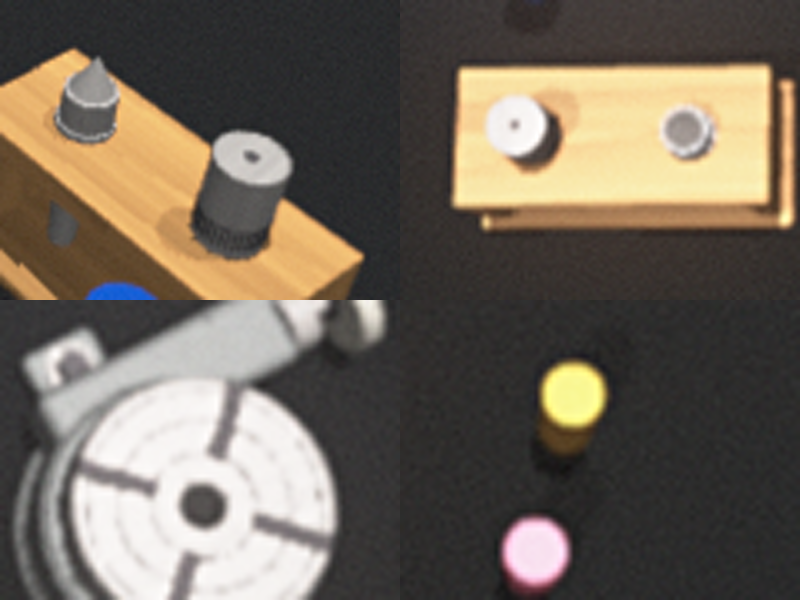

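Confirmed: flat-topped grey arbor, brass bar, and the bore at the centre of the face. Next I'll measure them.

```bash
cat > h.py <<'E'
import cv2,numpy as np
from station import arm,snapshot,camera_info,ticket
from scipy.spatial.transform import Rotation as Rot
def ray(n,uv):
    c=camera_info(n);K=np.array([[c['fx'],0,c['cx']],[0,c['fy'],c['cy']],[0,0,1]])
    p=cv2.undistortPoints(np.array([[uv]],float),K,c['dist_coeffs'])[0,0]
    R=np.array(c['R']);t=np.array(c['t']);o=-R.T@t;d=R.T@np.array([p[0],p[1],1]);return o,d/np.linalg.norm(d)
def onz(n,uv,z):
    o,d=ray(n,uv);return o+d*(z-o[2])/d[2]
def proj(n,X):
    c=camera_info(n);K=np.array([[c['fx'],0,c['cx']],[0,c['fy'],c['cy']],[0,0,1]])
    return cv2.projectPoints(np.array([X],float),cv2.Rodrigues(np.array(c['R']))[0],np.array(c['t']),K,c['dist_coeffs'])[0][0,0]
def blob(img,mask,seed,r):
    m=np.zeros(mask.shape,np.uint8);cv2.circle(m,tuple(int(v) for v in seed),r,255,-1);m&=mask
    k=cv2.findContours(m,cv2.RETR_EXTERNAL,cv2.CHAIN_APPROX_NONE)[0];k=max(k,key=cv2.contourArea)
    h=cv2.convexHull(k);M=cv2.moments(h);return np.array([M['m10']/M['m00'],M['m01']/M['m00']]),cv2.contourArea(h),cv2.boundingRect(h)
E
python3 - <<'E'
from h import *
s=cv2.imread("pics/scene0.png");t=cv2.imread("pics/top0.png")
H=lambda i:cv2.cvtColor(i,cv2.COLOR_BGR2HSV)
for n,img in(("top",t),("scene",s)):
    h=H(img)
    g=img.max(2)
    def rep(nm,mask,seed,r,z):
        try:
            p,a,b=blob(img,mask.astype(np.uint8)*255,seed,r);print(n,nm,p.round(2),a,b,onz(n,p,z).round(4))
        except Exception as e: print(n,nm,'fail',e)
    if n=="top":
        rep("arbor",(h[...,1]<60)&(g>150),(159,251),11,.131)
        rep("bar",(h[...,0]>15)&(h[...,0]<35)&(h[...,1]>100)&(g>190),(294,259),14,.12)
        rep("bore",(g<140),(416,228),7,.08)
        rep("face",(g>170),(416,229),31,.08)
        rep("centre",(h[...,1]<60),(201,253),9,.108)
        rep("pink",(g>170)&(h[...,1]>30),(287,290),12,.12)
    else:
        print(h[258:268,425:445:3,2],h[174:186,316,:])
        rep("arbor",(h[...,1]<60)&(g>120),(435,262),14,.131)
        rep("bar",(h[...,1]>100)&(g>200),(316,178),12,.12)
        rep("bore",(g<110),(220,150),6,.08)
        rep("centre",(h[...,1]<60),(386,245),13,.108)
# rack top corners
h=H(t);m=((h[...,0]>8)&(h[...,0]<28)&(h[...,1]>60)&(t.max(2)>190)).astype(np.uint8)*255
m[:,240:]=0;m[:225]=0
k=max(cv2.findContours(m,0,1)[0],key=cv2.contourArea);print(cv2.minAreaRect(k))
for p in cv2.boxPoints(cv2.minAreaRect(k)):print(p,onz("top",p,.086).round(4))
E
```

```text
top arbor [158.38 250.89] 170.5 (151, 244, 16, 15) [0.5465 0.2926 0.131 ]
top bar [294.32 258.52] 104.5 (289, 253, 12, 12) [0.5349 0.0239 0.12  ]
top bore [416.16 227.62] 48.0 (412, 224, 9, 8) [ 0.6067 -0.2317  0.08  ]
top face [415.99 226.17] 2238.5 (390, 198, 53, 56) [ 0.6097 -0.2315  0.08  ]
top centre [201.35 252.41] 135.0 (195, 246, 14, 14) [0.5472 0.2112 0.108 ]
top pink [286.76 289.92] 119.0 (281, 284, 13, 13) [0.473  0.0386 0.12  ]
[[199 203 203 207 211 208 145]
 [203 201 203 204 209 207 183]
 [204 202 206 148 202 202 198]
 [202 203 206 108 157 207 203]
 [199 207 208 116 131 204 204]
 [184 208 209 166 175 202 205]
 [154 209 210 200 202 201 212]
 [ 96 212 206 207 205 203 212]
 [ 68 188 208 207 199 208 211]
 [ 71 127 206 204 202 213 211]] [[ 22 196 235]
 [ 21 199 235]
 [ 21 196 236]
 [ 22 199 236]
 [ 21 196 238]
 [ 20 196 183]
 [ 19 184 118]
 [ 20 192 106]
 [ 20 195 107]
 [ 20 182 108]
 [ 20 204 105]
 [ 19 202 111]]
scene arbor [435.08 262.23] 275.5 (424, 254, 23, 17) [0.5477 0.2941 0.131 ]
scene bar [316.46 175.48] 51.5 (311, 173, 12, 6) [0.536  0.0251 0.12  ]
scene bore [219.47 149.06] 12.0 (216, 148, 8, 3) [ 0.6075 -0.2307  0.08  ]
scene centre [386.79 245.43] 370.0 (376, 233, 22, 25) [0.5555 0.2199 0.108 ]
((182.5, 254.0), (34.0, 77.0), 90.0)
[144. 237.] [0.5811 0.3347 0.086 ]
[221. 237.] [0.5825 0.175  0.086 ]
[221. 271.] [0.5121 0.1728 0.086 ]
[144. 271.] [0.5108 0.3303 0.086 ]
```

```bash
cat >> h.py <<'E'
def Q(ang,flip=False):
    y=np.array([np.cos(ang),np.sin(ang),0.])*( -1 if flip else 1);x=np.array([0,0,-1.])
    return Rot.from_matrix(np.c_[x,y,np.cross(x,y)]).as_quat()
A=np.array([.547,.2933]);B=np.array([.5355,.0245]);C=np.array([.607,-.2312])
E
python3 - <<'E'
from h import *
print(onz("top",(151,206),.123),arm.read_time())
for nm,P,ang in(("A",A,0),("B",B,np.pi/2),("C",C,0),("C",C,np.pi/2)):
  for f in(0,1):
    for z in(.166,.34):
      r=arm.ik([*P,z],Q(ang,f));print(nm,ang,f,z,None if r is None else np.round(r,2))
E
```

```text
[0.63893649 0.31464638 0.123     ] 0.1
A 0 0 0.166 [-0.2   0.79 -0.57  1.65  0.53  0.87 -0.98]
A 0 0 0.34 [ 0.02  0.73 -1.06  1.44  0.64  1.34 -1.07]
A 0 1 0.166 [ 0.06  1.01 -1.15  1.64  0.99  1.18  1.8 ]
A 0 1 0.34 [ 0.05  0.77 -1.15  1.44  0.7   1.38  2.02]
B 1.5707963267948966 0 0.166 [ 0.36  0.72 -0.71  1.89  0.66  0.78  0.85]
B 1.5707963267948966 0 0.34 [ 0.46  0.52 -0.85  1.69  0.42  1.13  1.06]
B 1.5707963267948966 1 0.166 [-0.09  0.62  0.01  1.9  -0.01  0.62 -1.65]
B 1.5707963267948966 1 0.34 [ 0.07  0.41 -0.23  1.7   0.11  1.05 -1.77]
C 0 0 0.166 [ 0.5   0.78 -0.3   1.56  0.28  0.84  0.1 ]
C 0 0 0.34 [ 0.53  0.61 -0.36  1.36  0.22  1.21  0.15]
C 0 1 0.166 [ 0.07  0.8   0.46  1.58 -0.43  0.86 -2.45]
C 0 1 0.34 [ 0.09  0.62  0.44  1.38 -0.27  1.2  -2.59]
C 1.5707963267948966 0 0.166 [ 0.7   0.85 -0.68  1.56  0.61  0.96  1.4 ]
C 1.5707963267948966 0 0.34 [ 0.73  0.68 -0.75  1.36  0.47  1.28  1.52]
C 1.5707963267948966 1 0.166 [ 0.3   0.76  0.05  1.57 -0.04  0.81 -1.2 ]
C 1.5707963267948966 1 0.34 [ 0.33  0.59  0.01  1.37 -0.    1.18 -1.24]
```

```bash
python3 - <<'E'
from h import *
arm.move_j([-.49,.615,0,1.423,0,1.103,-.49]); print(arm.read_time(),arm.read_tool_pos())
arm.move_gripper(.62,60)
r=arm.ik([*A,.24],Q(0));print(np.round(r,2))
arm.movep([*A,.24],Q(0))
print(arm.read_time(),arm.read_tool_pos(),arm.read_opening(),arm.read_ft_force())
cv2.imwrite("pics/s1.png",np.hstack([snapshot("scene")[150:420,300:560],snapshot("top")[100:370,60:320]]))
print(arm.read_time())
E
```

```text
3.4833 [0.58429292 0.28542146 0.30401627]
[-0.53  0.63 -0.    1.59  0.    0.92 -0.53]
4.3083 [0.54663269 0.29356152 0.23951253] 0.6146388705061577 [ 0.33631603 -0.18573427  0.55133824]
4.4083
```

View pics/s1.png

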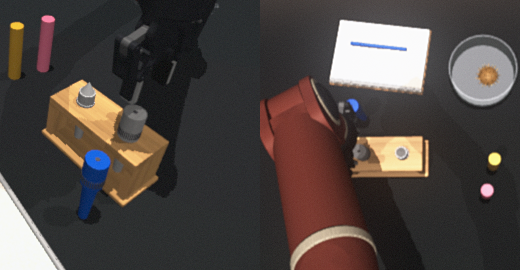

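The fingers appear above the arbor, but the crop is too small to judge centring, so I'll enlarge it and project the grasp point.

```bash
python3 - <<'E'
from h import *
im=snapshot("scene")
for z,col in((.131,(0,0,255)),(.1675,(0,255,0))):
    for dx in(-.026,0,.026):
        p=proj("scene",[A[0]+dx,A[1],z]);im[int(round(p[1])),int(round(p[0]))]=col
cv2.imwrite("pics/s2.png",cv2.resize(im[180:290,380:520],None,fx=5,fy=5,interpolation=cv2.INTER_NEAREST))
E
```

```text
(no output)
```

View pics/s2.png

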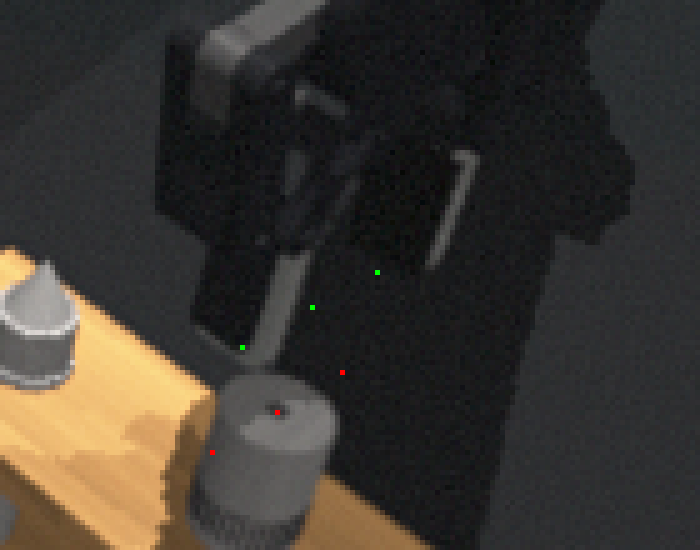

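The green points (predicted grasp centre and pads) roughly match the pads at (265,365) and (432,268), within a few mm. The margin is 11 mm per side, so I'll descend and grip.

```bash
python3 - <<'E'
from h import *
arm.line_to([*A,.185],.1,Q(0)); print(arm.read_ft_force().round(2) if hasattr(arm.read_ft_force(),'round') else arm.read_ft_force())
arm.line_to([*A,.167],.05); print(arm.read_tool_pos(),np.round(arm.read_ft_force(),2),arm.read_time())
arm.move_gripper(0,60); print(arm.read_opening(),np.round(arm.read_ft_force(),2),np.round(arm.read_wrist_torque(),2),arm.read_time())
cv2.imwrite("pics/s3.png",cv2.resize(snapshot("scene")[180:320,360:520],None,fx=4,fy=4))
E
```

```text
[-0.27  0.2   0.11]
[0.54690759 0.29324656 0.16665396] [0.2  0.44 0.49] 5.6667
0.33338493679465875 [-0.13 -1.49  2.27] [ 0.    0.09 -0.02] 6.0
```

View pics/s3.png

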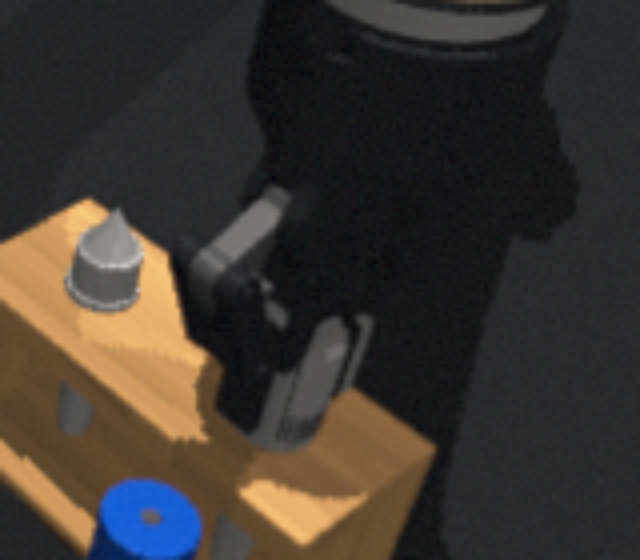

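The arbor is gripped by its head (opening 0.333, about 28 mm). I'll lift it and carry it over the bore.

```bash
python3 - <<'E'
from h import *
arm.line_to([*A,.195],.06);print(np.round(arm.read_ft_force(),2),np.round(arm.read_wrist_torque(),2))
arm.line_to([*A,.325],.2);print(arm.read_opening(),np.round(arm.read_ft_force(),2))
arm.line_to([*C,.325],.25)
print(arm.read_time(),np.round(arm.read_tool_pos(),4),np.round(arm.read_ft_force(),2),np.round(arm.read_joint_positions(),2),np.round(arm.read_wrist_torque(),2))
cv2.imwrite("pics/s4.png",cv2.resize(snapshot("scene")[40:220,120:360],None,fx=3,fy=3))
E
```

```text
[-0.35 -0.31 -3.85] [ 0.03 -0.   -0.04]
0.33726198500815324 [-0.12 -0.21 -3.81]
9.725 [ 0.6073 -0.2295  0.3251] [ 0.36  0.21 -4.15] [ 0.3   0.6   0.05  1.4  -0.03  1.15  0.36] [ 0.01 -0.   -0.01]
```

View pics/s4.png

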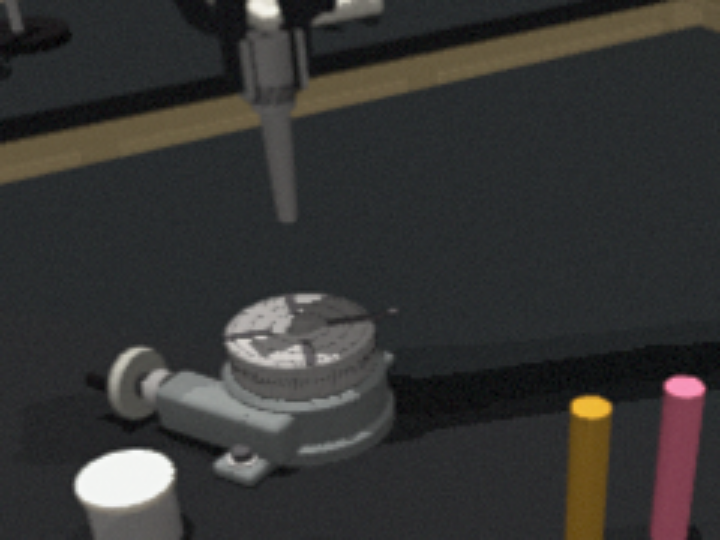

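```bash
python3 - <<'E'
from h import *
p=np.array(arm.read_tool_pos());print(p.round(4),arm.read_time())
for z in(p[2]-.1585,p[2]-.0805):
  u=proj("scene",[*C,z]);print(u.round(1),((u-[120,40])*3).round(0))
E
```

```text
[ 0.6073 -0.2297  0.3251] 9.775
[215.  112.2] [285. 217.]
[210.4  74.7] [271. 104.]
```

The predicted tip (285,217) and shoulder (271,104) match the picture within about 1 px, so the shank is upright over the bore. I'll lower it while watching the force.

```bash
python3 - <<'E'
from h import *
arm.line_to([*C,.245],.15)
arm.pause(.1);f0=np.array(arm.read_ft_force());print(np.round(arm.read_tool_pos(),4),f0.round(2))
z=.245
while z>.166:
    z-=.006 if z>.215 else .003
    arm.line_to([*C,z],.04)
    f=np.array(arm.read_ft_force())-f0
    print(round(z,4),f.round(2),np.round(arm.read_tool_pos(),4)[:2],round(arm.read_time(),2))
    if abs(f[2])>2.5 or np.hypot(f[0],f[1])>5: break
E
```

```text
[ 0.608  -0.2315  0.2467] [-0.1  -0.04 -3.91]
0.239 [ 0.01  0.44 -0.23] [ 0.6068 -0.2311] 10.86
0.233 [-0.1  -0.02 -0.48] [ 0.6067 -0.2311] 11.16
0.227 [ 0.2  -0.21 -0.44] [ 0.6068 -0.2311] 11.46
0.221 [ 1.09 -0.37 -0.23] [ 0.6068 -0.2311] 11.76
0.215 [ 0.55 -0.2   0.46] [ 0.6067 -0.2311] 12.06
0.212 [0.16 0.01 0.29] [ 0.6069 -0.2311] 12.31
0.209 [ 0.31 -0.42  0.06] [ 0.6068 -0.2311] 12.56
0.206 [0.82 1.37 0.06] [ 0.6068 -0.2311] 12.81
0.203 [-0.5   0.17 -0.84] [ 0.6068 -0.2311] 13.06
0.2 [-0.57  0.21  0.66] [ 0.6068 -0.2311] 13.31
0.197 [ 0.32 -0.07  0.62] [ 0.6068 -0.2312] 13.56
0.194 [-0.14  0.4   0.82] [ 0.6069 -0.2311] 13.81
0.191 [ 0.13 -0.29  0.83] [ 0.6069 -0.2312] 14.06
0.188 [ 0.01 -0.83  0.4 ] [ 0.607  -0.2312] 14.31
0.185 [ 0.83 -0.69 -0.32] [ 0.607  -0.2313] 14.56
0.182 [ 0.96 -0.02 -0.65] [ 0.607  -0.2313] 14.81
0.179 [ 0.97 -0.79 -0.87] [ 0.6071 -0.2313] 15.06
0.176 [ 0.75 -1.06 -0.5 ] [ 0.6072 -0.2314] 15.31
0.173 [ 1.83 -1.46 -1.22] [ 0.6072 -0.2315] 15.56
0.17 [ 2.49 -1.34 -0.5 ] [ 0.6073 -0.2316] 15.81
0.167 [ 0.2  -1.21  8.66] [ 0.6074 -0.2317] 16.06
```

It seated at TCP z of about 0.167–0.17, roughly 7 mm proud, with an 8.7 N rise in force that is below the yield force. I'll release it and look.

```bash
python3 - <<'E'
from h import *
arm.move_gripper(.62);print(arm.read_opening(),np.round(arm.read_ft_force(),2),np.round(arm.read_tool_pos(),4))
p=arm.read_tool_pos()
arm.line_to([p[0],p[1],.20],.08);arm.line_to([p[0],p[1],.3],.25)
arm.move_j([-.05,.47,0,1.65,0,1.0,-1.6])
print(arm.read_time(),np.round(arm.read_tool_pos(),4))
s=snapshot("scene");t=snapshot("top");cv2.imwrite("pics/s5s.png",s);cv2.imwrite("pics/s5t.png",t)
a=cv2.resize(s[110:200,160:280],(400,300),interpolation=2);b=cv2.resize(t[187:247,376:456],(400,300),interpolation=2)
cv2.imwrite("pics/s5.png",np.hstack([a,b]))
E
```

```text
0.6213950880511734 [-0.11  0.48  0.68] [ 0.6067 -0.2306  0.1665]
19.2417 [0.572  0.0061 0.318 ]
```

View pics/s5.png

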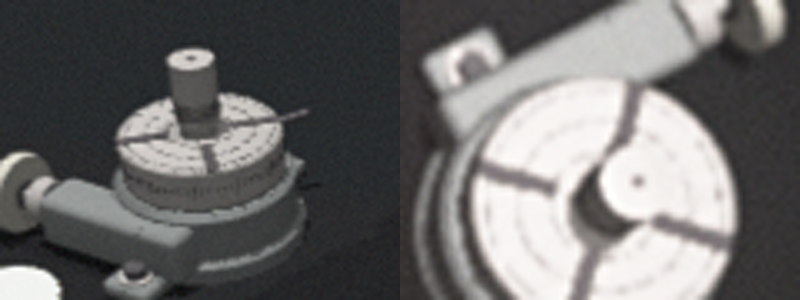

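View pics/s5s.png

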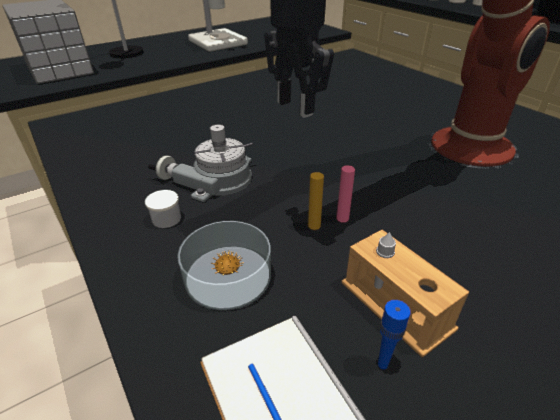

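The arbor stands upright in the bore with its head clear of the face, and the hand is free of it. Next is the brass bar.

```bash
python3 - <<'E'
from h import *
q=Q(np.pi/2,1)
arm.move_gripper(.58,100)
arm.movep([*B,.22],q);print(np.round(arm.read_joint_positions(),2),arm.read_time())
arm.line_to([*B,.15],.15);arm.line_to([*B,.132],.06);arm.pause(.1)
print(np.round(arm.read_tool_pos(),4),np.round(arm.read_ft_force(),2))
arm.move_gripper(0,100);print(arm.read_opening(),np.round(arm.read_tool_pos(),4),np.round(arm.read_ft_force(),2),arm.read_time())
arm.line_to([*B,.15],.06);print(np.round(arm.read_ft_force(),2),np.round(arm.read_wrist_torque(),2))
arm.line_to([*B,.32],.2)
s=snapshot("scene");cv2.imwrite("pics/s6.png",cv2.resize(s[40:240,220:420],None,fx=3,fy=3))
print(arm.read_opening(),arm.read_time())
for z in(.188,.308):print(((proj("scene",[*B,z])-[220,40])*3).round(0))
E
```

```text
[-0.09  0.54 -0.    1.85  0.    0.74 -1.66] 20.0667
[0.5356 0.0245 0.132 ] [ 0.31 -0.63  1.11]
0.2679150979188569 [0.5357 0.0242 0.1325] [-0.91 -1.5   4.32] 21.5917
[ 0.21  0.76 -4.33] [0.04 0.   0.02]
0.2712499717152912 23.0917
[295. 305.]
[307.  91.]
```

View pics/s6.png

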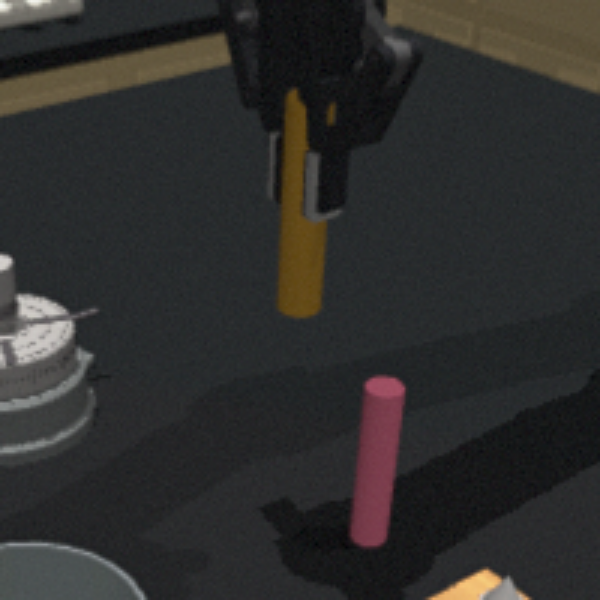

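The bar is held upright with its lower end free. I'll move over the arbor, tare, find contact, and make a first careful tap.

```bash
python3 - <<'E'
from h import *
arm.line_to([.607,-.2313,.32],.22);arm.line_to([.607,-.2313,.275],.1);arm.pause(.3)
f0=np.mean([arm.read_ft_force() for _ in range(5)],0);print(f0.round(2),np.round(arm.read_tool_pos(),4),arm.read_time())
np.save("f0.npy",f0)
z=.275;zc=None
while z>.252:
    z-=.001 if zc is None else .0005
    arm.line_to([.607,-.2313,z],.012)
    f=np.array(arm.read_ft_force())-f0
    if z<.270:print(round(z,4),f.round(1),np.round(arm.read_tool_pos(),4)[2],round(arm.read_time(),2))
    if zc is None and f[2]>2.5: zc=z
    if f[2]>17 or (zc and zc-z>.0029): break
    if np.hypot(f[0],f[1])>12: break
arm.line_to([.607,-.2313,z+.006],.05);print(zc,arm.read_time())
E
```

```text
[ 0.26 -0.47 -4.88] [ 0.6072 -0.2314  0.2757] 25.35
0.269 [-0.2 -0.   0.2] 0.2689 26.85
0.268 [-0.6  0.5  0.6] 0.2679 27.1
0.267 [-0.7  0.3  1.2] 0.2669 27.35
0.266 [ 0.4 -0.6  0.4] 0.2659 27.6
0.265 [-0.   0.8 -0.7] 0.265 27.85
0.264 [-1.7  0.8  5.5] 0.2648 28.1
0.2635 [-1.   1.   9.7] 0.2647 28.35
0.263 [-2.7  1.2 11.9] 0.2647 28.6
0.2625 [-2.5  2.3 12.9] 0.2644 28.85
0.262 [-2.4  1.9 13.3] 0.2641 29.1
0.2615 [-3.9  1.8 13. ] 0.2637 29.35
0.261 [-2.3  1.5 13.9] 0.2632 29.6
0.264 29.8667
```

Contact came at TCP z = 0.2648. The arm's stiffness is about 7 N/mm, and the arbor yields at about 13 N (it sank 1.5 mm). I'll continue with separate taps, each limited to 4 mm past the contact point, which is about 28 N if it stops dead.

```bash
python3 - <<'E'
from h import *
f0=np.load("f0.npy");P=[.607,-.2313]
zc=.2632
for k in range(5):
    arm.line_to([*P,zc+.001],.03)
    arm.line_to([*P,zc-.002],.010);f1=np.array(arm.read_ft_force())-f0
    tgt=zc-.002
    for d in(.003,.0035,.004):
        tgt=zc-d;arm.line_to([*P,tgt],.010);f=np.array(arm.read_ft_force())-f0
        if f[2]>22:break
    za=arm.read_tool_pos()[2]
    print(k,round(zc,4),f1.round(1)[2],f.round(1),'tgt',round(tgt,4),'z',round(za,4),round(arm.read_time(),2))
    arm.line_to([*P,za+.004],.05)
    home=f[2]>20
    zc=za
    if home or np.hypot(f[0],f[1])>15: break
np.save("zc.npy",zc)
f=np.array(arm.read_ft_force())-f0;print('free',f.round(1))
E
```

```text
0 0.2632 11.4 [-4.1  1.5 14.5] tgt 0.2592 z 0.2621 31.32
1 0.2621 10.3 [-4.4  2.2 16.6] tgt 0.2581 z 0.262 33.05
2 0.262 10.4 [-4.3  2.2 17.3] tgt 0.258 z 0.262 34.81
3 0.262 9.8 [-4.5  2.4 17.1] tgt 0.258 z 0.262 36.57
4 0.262 9.2 [-4.6  1.5 16.5] tgt 0.258 z 0.262 38.33
free [-0.7  0.6 -0. ]
```

The last three taps left the depth unchanged at z = 0.2620 with about 17 N, so it is probably home. I'll now do a firm tap, stepping up to about 28 N.

```bash
python3 - <<'E'
from h import *
f0=np.load("f0.npy");P=[.607,-.2313];zc=.262
arm.line_to([*P,zc+.001],.03)
arm.line_to([*P,zc-.0035],.012)
d=.0035
while d<.011:
    d+=.0005;arm.line_to([*P,zc-d],.012)
    f=np.array(arm.read_ft_force())-f0;print(round(d,4),f.round(1),np.round(arm.read_tool_pos(),4),round(arm.read_time(),2))
    if f[2]>27 or np.hypot(f[0],f[1])>14: break
arm.line_to([*P,zc+.005],.05)
E
```

```text
0.004 [-4.1  2.  16.9] [ 0.6073 -0.2313  0.262 ] 39.66
0.0045 [-4.6  2.8 18. ] [ 0.6073 -0.2313  0.2619] 39.91
0.005 [-5.9  2.4 19.6] [ 0.6074 -0.2313  0.2619] 40.16
0.0055 [-6.5  2.8 22.1] [ 0.6075 -0.2313  0.2619] 40.41
0.006 [-6.9  2.6 23.9] [ 0.6075 -0.2313  0.2619] 40.66
0.0065 [-6.3  3.4 25.2] [ 0.6076 -0.2313  0.2619] 40.91
0.007 [-7.7  4.1 27. ] [ 0.6076 -0.2313  0.2619] 41.16
0.0075 [-7.9  2.7 27.4] [ 0.6076 -0.2314  0.2618] 41.41
```

Depth held at 0.2619 from 18 to 27 N, so it is locked. I'll do one last separate firm tap, with depth compared before and after, then check with a picture.

```bash
python3 - <<'E'
from h import *
f0=np.load("f0.npy");P=[.607,-.2313];zc=.262
arm.line_to([*P,zc+.001],.03)
for d in(.002,.004,.006,.007,.0078,.0082):
    arm.line_to([*P,zc-d],.015)
    f=np.array(arm.read_ft_force())-f0;print(round(d,4),f.round(1),np.round(arm.read_tool_pos(),4),round(arm.read_time(),2))
    if f[2]>29: break
arm.line_to([*P,zc+.004],.05);arm.line_to([*P,.32],.15)
print(np.array(arm.read_ft_force())-f0)
arm.line_to([*B,.32],.25)
s=snapshot("scene");cv2.imwrite("pics/s7s.png",s)
t=snapshot("top");cv2.imwrite("pics/s7t.png",t)
cv2.imwrite("pics/s7.png",np.hstack([cv2.resize(s[110:200,160:280],(400,300),interpolation=2),cv2.resize(s[40:190,250:450],(400,300),interpolation=2)]))
print(arm.read_time(),np.round(arm.read_tool_pos(),4))
for z in(.188,):print(((proj("scene",[*B,z])-[250,40])*2).round(0))
E
```

```text
0.002 [-2.3  2.  10.2] [ 0.6071 -0.2312  0.2621] 42.44
0.004 [-4.5  1.9 16.5] [ 0.6073 -0.2313  0.262 ] 42.73
0.006 [-5.3  3.3 23.1] [ 0.6075 -0.2314  0.2619] 43.01
0.007 [-6.6  3.4 26.8] [ 0.6076 -0.2314  0.2619] 43.26
0.0078 [-8.2  3.2 30.7] [ 0.6077 -0.2314  0.2618] 43.51
[-0.84235301  1.00338647 -1.49978083]
45.7083 [0.5358 0.0223 0.3198]
[137. 203.]
```

View pics/s7.png

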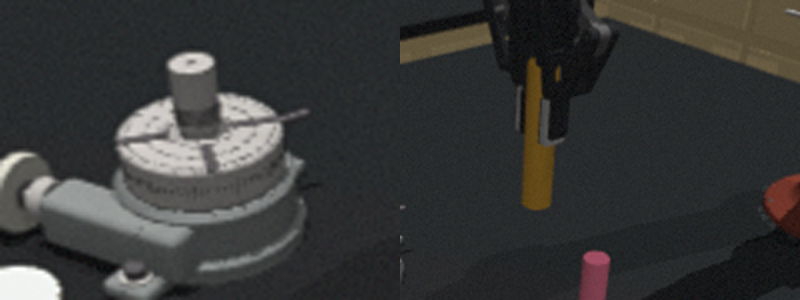

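The last tap reached 30.7 N with no further sinking, and the arbor stands upright, lower than before. The bar still hangs straight, with its end at (537,206) against a predicted (537,203). I'll stand it back on its old spot.

```bash
python3 - <<'E'
from h import *
arm.line_to([*B,.16],.15);arm.line_to([*B,.137],.06);arm.pause(.2)
f0=np.mean([arm.read_ft_force() for _ in range(4)],0);z=.137
while z>.129:
    z-=.001;arm.line_to([*B,z],.015);f=np.array(arm.read_ft_force())-f0
    print(round(z,4),f.round(1),np.round(arm.read_tool_pos(),4))
    if f[2]>4:break
arm.pause(.1);arm.move_gripper(.58)
p=arm.read_tool_pos();print(p,arm.read_opening())
arm.line_to([*B,.20],.08);arm.line_to([*B,.3],.25)
arm.move_j([.35,.40,0,1.6,0,1.1,-.9])
s=snapshot("scene");t=snapshot("top");cv2.imwrite("pics/s8s.png",s);cv2.imwrite("pics/s8t.png",t)
print(arm.read_time(),arm.read_tool_pos())
E
```

```text
0.136 [ 0.1 -0.1 -0.5] [0.5355 0.0245 0.1361]
0.135 [ 0.4  1.1 -0.6] [0.5354 0.0245 0.1349]
0.134 [0.1 0.5 0.1] [0.5354 0.0245 0.1339]
0.133 [1.  0.5 0.4] [0.5354 0.0245 0.1329]
0.132 [0.6 0.6 5.3] [0.5357 0.0245 0.1325]
[0.53571403 0.02451306 0.13203653] 0.5838161839280226
52.0167 [ 0.52138089 -0.21088171  0.37318621]
```

View pics/s8s.png

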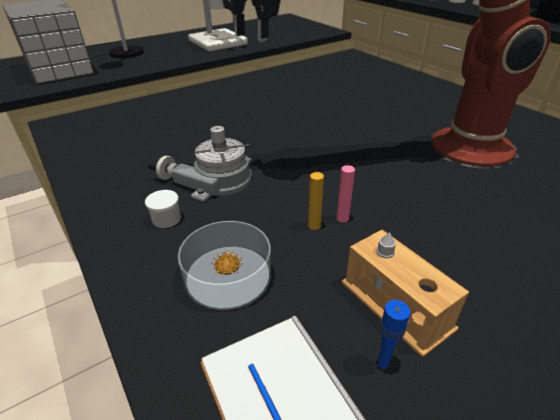

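The brass bar stands upright at (316,200) where it was. The arbor is in the bore at (218,140), and everything else is unmoved. I'm handing it in.

```bash
python3 - <<'E'
from station import arm,ticket
print(arm.read_time(),arm.read_ft_force());ticket.finish_job()
E
```

```text
52.0167 [ 0.21401979  0.27890667 -0.65862631]
the job is handed in; nothing more can be done
```

The arbor is set upright in the rotary table's bore and driven home. The brass bar is back upright on its old spot. I handed the job in at 52.0 s of the 72 s allowed; no verdict is reported.

- **Setting:** I lifted the arbor by its head, lowered it into the bore until it touched, and released it. It stood about 7 mm proud.
- **Driving:** I gave it eight separate slow taps. It sank about 2.8 mm in the first three, yielding at about 13–16 N, then stopped. By the bar's contact height it now stands about 4.4 mm proud.
- **Last checks:** The last two taps read 27.4 N and 30.7 N, and neither drove it deeper beyond 0.1–0.2 mm of springback. The highest force I read was 30.7 N, but the sensor was read after each step, not during it.
- **Sideways force:** During the firm taps the wrist also read up to 8 N sideways, which I put down to the arm flexing under load.
- **Final picture:** The arbor and bar both stand upright, the other things have not moved, and the robot is clear of everything.

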